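# Unhook the long hone and stand it in the bench rest

## Robot

A 6-joint arm with a two-finger parallel gripper is mounted at the origin on a cart in front of the work surface, level with it; the furniture and walls round the work are solid. World frame = base frame: x ahead of the robot, y to its left, z up, the work surface at z = 0. Lengths are in m, angles in rad, forces in N, time in s.
With the tool pointing down it reaches from about 0.4 to 0.925 m from the base axis. Payload 3.4 kg.
Tool frame: the origin (TCP) lies on the centre line of the jaws, within the pads' length; the fingertips stand 22 mm ahead of it and the grasp point (between the pads) lies 3 mm ahead of it; z points along the fingers, y is the line along which they close (so a half turn about z gives the same grasp; the last joint's range is limited). The gripper opens to 85 mm and grips with 20 to 120 N. Pads are 22 mm wide; open, the fingers measure 114 mm over their backs; the gripper's body (76 mm by 85 mm) begins 54 mm behind the grasp point. The pads swing forward as they close: fully open they stand 13 mm farther back than shut.
Start: joints at [1.24, 0.307, 1.506, -0, 1.328, -0.073], TCP at [0.147, 0.556, 0.253] pointing down, gripper open.
Joint ranges: [-3.12, 3.12], [-1.05, 2.28], [0.14, 2.33], [-1.42, 4.57], [0.1, 2.73], [-2.68, 2.68]. Speed limits (rad/s): [2.57, 2.57, 3.14, 3.14, 3.14, 3.14].

## Interface

Orientations are given as a 3x3 rotation matrix whose columns are the frame's x, y, z axes.
In Python, from cell import manip gives the robot as it stands. Calls block until the motion is done:
- manip.movep(position, orientation): joint-space move of the TCP to a pose.
- manip.movel(position, orientation=None, max_speed=0.15, force_limit=None): straight line of the TCP; orientation=None keeps the orientation; max_speed is the mean speed in m/s. With force_limit (N) it stops when the force on the tool has changed by that much, and returns True; else False.
- manip.move_joints(angles): joint-space move.
- manip.command_gripper(opening): opening from 0.0 (shut) to 1.0 (fully open); the grip force is fixed at half the most; returns when the fingers have stopped.
- manip.sleep(seconds).
- manip.solve_ik(position, orientation): joint angles nearest the present ones, or None.
- manip.camera(name): name is "side" or "top" or "wrist"; returns the picture (480x640x3 uint8, blue, green, red); there is no depth.
- manip.camera_model(name): a dict with "fovy" (degrees; the focal length in pixels is half the picture's height over the tangent of half this angle, whatever the lens; pixels are square), "cx", "cy" (the principal point, pixels), "position" and "attitude" of the camera in the world. Camera axes: x right, y up, looking along -z (the intrinsics and any distortion apply to the point x, -y, -z); pixel columns grow to the right and rows downward; lengths in m; the calibration is good to about 2 mm. A picture is of the moment at which its call begins: read the wrist's pose just before it. camera_model takes no time and is no camera call; for the wrist camera it gives the pose at the moment of the call.
A pose or a line that the arm cannot do raises manip.PlanningError and nothing moves.
- manip.job_done(): hands the job in; it is judged then, once.
Trained networks look in the newest picture that a camera, given by its name, has taken for a name from the list of things; names that differ only in an ending like _2 or _b are one class to them, and where a whole thing is asked for, a point or a joint stands for the part that bears it (a point fixed in the world has none). Each returns a list of dicts, best first, with "p" (0 to 1); they miss things now and then, are a little off and sometimes report something else, mostly with a low value. They report only what shows in the picture. A call takes as long as a camera call. They do not tell look-alikes from the thing itself.
- manip.look_for(target, camera): "location" ([column, row] in pixels, amid what is visible of it).
Readings, each from a call of its own:
- manip.get_time_s(): time.
- manip.get_joints(): joint angles.
- manip.get_qvel(): joint speeds.
- manip.get_tau(): joint torques, N m.
- manip.get_eef_pos(): TCP position.
- manip.get_orientation(): TCP orientation.
- manip.get_ft_force(): force on the tool from outside, world axes, zero at the start.
- manip.get_ft_torque(): the same for the moment, N m.
- manip.get_finger_gap(): opening from 0.0 (shut) to 1.0 (fully open).
- manip.get_gripper_force(): force on a finger pad.
Only numpy, scipy, OpenCV 4.12 (cv2) and the standard library are available. Lean on these libraries where they do the work, as an engineer would, in place of code of your own. Each camera call takes 0.05 s, during which the arm holds its last target. There are 200 camera calls.

## Task

Take the long hand hone off its barbed hook by raising it, tilting it and backing its eye over the barb, without forcing the hook, then stand it eye uppermost in the leaning pocket of the wooden bench rest, fully down, and let go. Leave the short hone hanging where it is and do not let the long one fall onto the bench.

Things in the scene. Friction and masses are not known exactly. Their poses are not given: they have to be found in the camera images.
- long_hone_center (a point): Grip point of the long hone (105 to 210 g, 195 mm long): aluminium block 26 mm wide (y), 18 thick (x), from 62 mm below this point to 20 above it; steel stem above; eye centre 120 mm above it. Hangs upright, dark face to the robot, on either hook; hook and eye above it leave room only for fingers tilted 35 to 45 deg, pointing away from the robot and down. x: to its bare back, z: to its eye.
- long_hone_eye (a point): Centre of the long hone's eye: a steel ring 10 mm thick along the hone's x axis, hole 16 mm, outside 26 mm in diameter. Hung, the top of the hole rests on the hook's level shank, whose centre line is 5 mm above this point.
- short_hone_center (a point): Grip point of the short hone, which must stay on its hook: same width, thickness, eye and axes, but 93 mm long in all (block from 25 mm below this point to 20 mm above it, eye centre 55 mm above).
- hook_stand: Fixed upright plywood board, 180 mm wide, top 368 mm above the bench, on a foot 130 x 200 x 18 mm. Origin on the bench below the board's middle; x points backwards, y left, z up. Hooks of 6 mm steel wire at y = +60 and -60 mm run level along -x, 300 mm above the bench, to x = -62 mm; the eyes hang near x = -45 mm.
- left_hook_bend (a point): Point on the wire's centre line of the hook at y = +60 mm (x = -62, z = 300 mm of the stand), where it rises at 40 deg to level, towards the robot and up: 16 mm of wire, then a barbed head 10 mm in diameter, 13 mm long. Axes as the stand. The eye clears the head only if the hone's lower end is swung 25 to 45 deg out towards the robot while the eye follows the wire, wire centred in its hole.
- right_hook_bend (a point): The same point of the other, equal hook, at y = -60 mm of the stand. Axes as the stand.
- rest_pocket: Pocket of the fixed wooden rest. Origin: middle of its inner floor, 34 mm above the bench; z: out of the pocket, leaning 25 deg from vertical away from the robot; x: to the back; y: left. Inside 24 (x) by 34 mm (y); walls 5 mm thick and 28 mm high (front 24), tongue behind 18 mm wide, 65 mm high. The long hone goes in block first, axes parallel; seated, its grip point is at z = 62 mm.
Things that resemble listed ones, but are neither listed nor needed, are in the scene too. What is shaped like the part that bears long_hone_center but yellow is not meant.

How it is judged:
On the way:
1. the long hone is off its hook and held up (its eye more than 90 mm from where it hung, above 200 mm) (distance of long_hone_eye from where it was at the start of the episode above 0.09 m and height (world z) of long_hone_eye above 0.2 m), for 0.2 s.
At the end, for the whole second after the job is handed in: The long hone stands eye uppermost in the rest's pocket, its block within 6 mm of fully down, within 9 mm of the pocket's middle line, leaning with the pocket to within 10 degrees, at rest; the short hone hangs within 30 mm of where it was (z of long_hone_center in the frame of rest_pocket between 0.054 and 0.068 m and x of long_hone_center in the frame of rest_pocket between -0.009 and 0.009 m and y of long_hone_center in the frame of rest_pocket between -0.009 and 0.009 m and angle between the z axis of long_hone_center and the z axis of rest_pocket, either way round below 0.17 rad and linear speed of long_hone below 0.02 m/s and distance of short_hone_center from where it was at the start of the episode below 0.03 m); the robot touches nothing.
It fails at once if the hook is forced: the long hone presses on the hook stand with more than 25 N (contact force between long_hone and hook_stand above 25 N).
It fails at once if the long hone falls onto the bench (its grip point below 30 mm) (height (world z) of long_hone_center below 0.03 m).
It fails at once if the short hone is knocked off or displaced by more than 40 mm (distance of short_hone_center from where it was at the start of the episode above 0.04 m).
It also fails if it takes over 45 s, if anything falls off the work surface, if the arm or the gripper's body presses on something with over 40 N, if the wrist force passes 120 N, or if a joint passes its speed limit or range.

## Working session

There is one attempt and no reset: what is moved stays moved. The work goes in short steps, each a Python script; the robot and the scene stay as the last script left them, time stands still between calls to the robot, and variables do not carry over. Pictures are saved under pics/ and viewed, at most 10 in all, crops included, and the job is handed in when it is done.

```bash
mkdir -p pics; ls
python3 - <<'E'
from cell import manip
import cv2
for c in ["side","top","wrist"]:
    im=manip.camera(c); cv2.imwrite(f"pics/{c}0.png",im)
    print(c,manip.camera_model(c))
    for t in ["long_hone_center","long_hone_eye","short_hone_center","hook_stand","left_hook_bend","right_hook_bend","rest_pocket"]:
        print(t,[(d['location'],round(d['p'],2)) for d in manip.look_for(t,c)][:4])
print(manip.get_time_s())
E
```

```text
pics
side {'fovy': 42.490097357029285, 'cx': 305.9821907071472, 'cy': 235.38694525973918, 'position': array([0.09536955, 0.93843827, 0.8668554 ]), 'attitude': array([[-0.8377339 ,  0.30410378, -0.45356675],
       [-0.54605224, -0.47467062,  0.69030048],
       [-0.00537183,  0.82595925,  0.56370422]])}
long_hone_center [([167.4, 349.3], 0.96), ([232.6, 372.7], 0.91), ([291.5, 241.2], 0.71)]
long_hone_eye [([166.6, 343.6], 0.79), ([287.7, 240.0], 0.65)]
short_hone_center [([304.3, 253.0], 0.94)]
hook_stand [([273.3, 311.6], 0.73)]
left_hook_bend [([274.5, 320.3], 0.61)]
right_hook_bend [([275.5, 318.3], 0.85)]
rest_pocket []
top {'fovy': 45.00470172076838, 'cx': 320.8031745191052, 'cy': 243.87307483387235, 'position': array([0.41839661, 0.14420514, 1.19907132]), 'attitude': array([[ 0.02967452,  0.97832053, -0.20495943],
       [-0.99955789,  0.02866306, -0.00790274],
       [-0.00185665,  0.20510333,  0.97873856]])}
long_hone_center [([201.9, 259.4], 0.91), ([199.0, 196.7], 0.89), ([324.6, 227.4], 0.79)]
long_hone_eye [([196.6, 194.9], 0.92), ([204.4, 259.6], 0.91), ([325.6, 232.8], 0.86)]
short_hone_center []
hook_stand [([287.2, 247.3], 0.55)]
left_hook_bend [([284.8, 247.3], 0.79)]
right_hook_bend [([287.0, 247.0], 0.78)]
rest_pocket [([416.7, 319.8], 0.62)]
wrist {'fovy': 70.10388866699068, 'cx': 314.83459754007896, 'cy': 242.23912131438414, 'position': array([0.07458743, 0.57426974, 0.37428062]), 'attitude': array([[ 2.55488630e-01, -9.23801899e-01, -2.85158923e-01],
       [ 9.66811922e-01,  2.43965244e-01,  7.58661104e-02],
       [-5.16390821e-04, -2.95077975e-01,  9.55473036e-01]])}
long_hone_center []
long_hone_eye []
short_hone_center []
hook_stand []
left_hook_bend []
right_hook_bend []
rest_pocket []
1.2
```

View pics/side0.png

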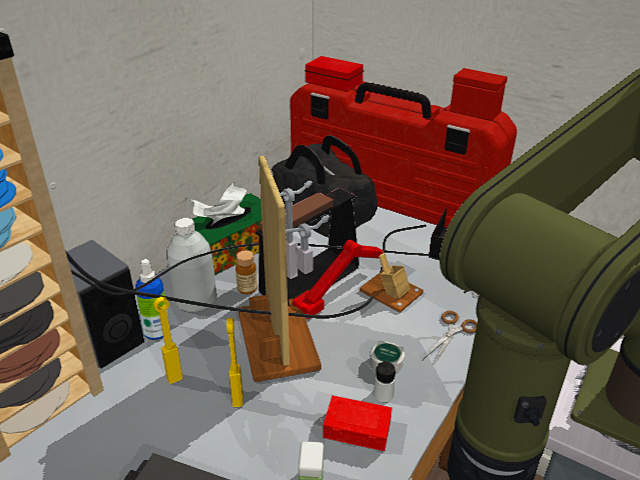

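View pics/top0.png

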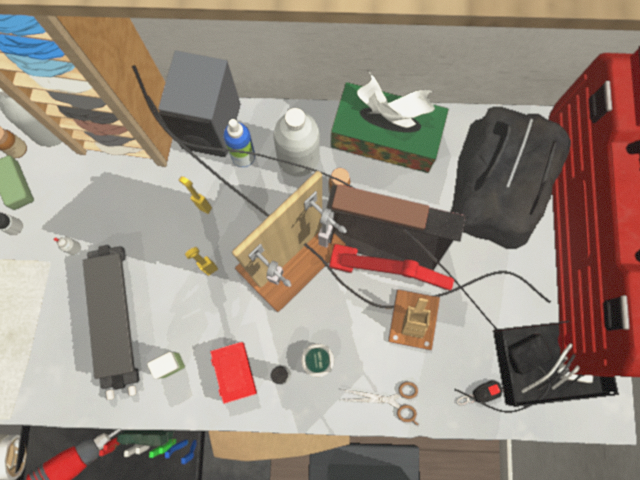

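Run:
```python
import cv2,numpy as np
s=cv2.imread("pics/side0.png");t=cv2.imread("pics/top0.png")
a=cv2.resize(s[150:400,230:430],(400,500),interpolation=cv2.INTER_CUBIC)
b=cv2.resize(t[160:360,225:445],(400,364),interpolation=cv2.INTER_CUBIC)
a=cv2.resize(s[150:330,250:350],None,fx=3.33,fy=3.33,interpolation=cv2.INTER_CUBIC)
b=cv2.resize(t[165:315,225:355],None,fx=3.5,fy=3.5,interpolation=cv2.INTER_CUBIC)
c=np.zeros((600,800,3),np.uint8);c[:a.shape[0],:a.shape[1]]=a[:600];c[:b.shape[0],340:340+b.shape[1]]=b[:,:460]
cv2.imwrite("pics/crop1.png",c)
```

```text
(no output)
```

View pics/crop1.png

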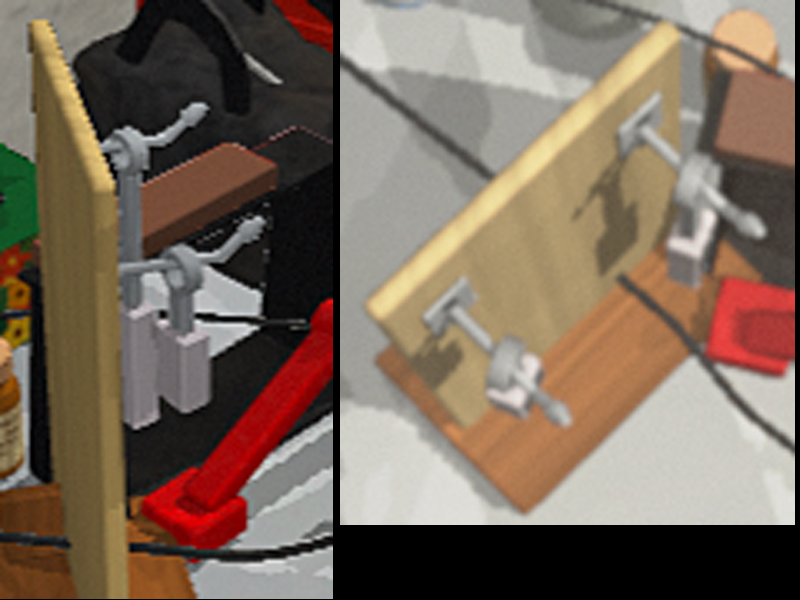

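The top view shows the board, with its hooks at (268,268) and (325,220), and the rest pocket at (417,319). Candidates for the long hone:
- Yellow look-alikes at side (167,349) and (232,373), which are ruled out.
- The grey hone on the far (right) hook at side (291,241), top (325,228). It has the long stem and long block, so it is the one meant.
- The grey hone on the near (left) hook at side (305,253), which is the short one.

The enlarged crop confirms this. Next I fit the stand's pose and move the wrist camera closer.

```bash
cat > h.py <<'E'
import numpy as np, cv2
from cell import manip
from scipy.optimize import least_squares
from scipy.spatial.transform import Rotation as R
def proj(m,P):
    f=240/np.tan(np.radians(m["fovy"]/2)); c=(np.atleast_2d(P)-m["position"])@m["attitude"]
    return np.c_[m["cx"]+f*c[:,0]/-c[:,2], m["cy"]-f*c[:,1]/-c[:,2]]
def Rz(a): return R.from_euler('z',a).as_matrix()
def T(p,P): return np.atleast_2d(P)@Rz(p[2]).T+[p[0],p[1],0]   # stand (x,y,yaw)
def lean(yaw,th):  # frame yawed, z leaning th towards its x
    return R.from_euler('ZY',[yaw,th]).as_matrix()
E
python3 - <<'E'
from h import *
mt,ms=manip.camera_model("top"),manip.camera_model("side")
h=lambda y:[-.0792,y,.3145]; e=lambda y:[-.045,y,.295]
P=np.array([h(.06),h(-.06),e(.06),e(-.06)])
ct=np.array([(558,408),(750,222),(512,365),(697,180)]);ut=np.c_[225+(ct[:,0]-340)/3.5,165+ct[:,1]/3.5]
cs=np.array([(253,228),(198,112),(185,268),(130,150)]);us=np.c_[250+cs[:,0]/3.33,150+cs[:,1]/3.33]
f=lambda p:np.r_[proj(mt,T(p,P))-ut,proj(ms,T(p,P))-us].ravel()
r=least_squares(f,[.5,.15,.8]);print(r.x,np.degrees(r.x[2]));print(r.fun.reshape(-1,2).round(1).tolist())
p=r.x; print("long grip",T(p,[-.045,-.06,.175]))
# rest rough position
u=np.array([417,319]);print(least_squares(lambda q:(proj(mt,[q[0],q[1],.05])-u).ravel(),[.4,0]).x)
m=manip.camera_model("wrist");Rt=manip.get_orientation();print(Rt.round(3).tolist(),(Rt.T@(m["position"]-manip.get_eef_pos())).round(4),(Rt.T@m["attitude"]).round(3).tolist())
for flip in (1,-1):
  for a in (35,40,45):
    a=np.radians(a);yaw=p[2]
    xs=Rz(yaw)
    z=xs@[np.cos(a),0,-np.sin(a)];y=flip*xs[:,1];O=np.c_[np.cross(y,z),y,z]
    print(flip,a,manip.solve_ik(T(p,[-.045,-.06,.175])[0]-.003*z,O),manip.solve_ik(T(p,[-.045,-.06,.175])[0]-.12*z,O))
E
```

```text
[0.63936131 0.21716168 0.816688  ] 46.79277547026984
[[0.4, 1.0], [0.2, 0.3], [-0.9, -0.2], [-0.3, 0.5], [-0.5, -1.0], [-1.4, -0.8], [-0.1, -0.4], [0.9, -0.6]]
long grip [[0.6522855  0.14328364 0.175     ]]
[ 0.51325963 -0.04065422]
[[-0.967, 0.255, -0.0], [0.255, 0.967, -0.0], [-0.0, -0.0, -1.0]] [ 0.0743 -0.0007 -0.121 ] [[-0.001, 0.955, 0.295], [1.0, 0.0, 0.001], [0.001, 0.295, -0.955]]
1 0.6108652381980153 [-0.23821692  0.45831094  2.0168576   1.51900252  0.79447939  2.42438712] [-0.44065967  0.29115123  2.04501648  1.27362626  0.95266037  2.57130439]
1 0.6981317007977318 [-0.20344278  0.42415513  1.97120043  1.35651843  0.73163082  2.61783946] None
1 0.7853981633974483 None None
-1 0.6108652381980153 [-0.23821692  0.45831094  2.0168576   1.51900252  0.79447939 -0.71720553] [-0.44065967  0.29115123  2.04501648  1.27362626  0.95266037 -0.57028826]
-1 0.6981317007977318 [-0.20344278  0.42415513  1.97120043  1.35651843  0.73163082 -0.52375319] [-0.38417717  0.24926942  1.98317267  1.12995522  0.91036316 -0.37235453]
-1 0.7853981633974483 [-0.1666333   0.39890461  1.92200984  1.16891666  0.69385604 -0.31038141] [-0.32461214  0.22132012  1.9174569   0.97305716  0.89105578 -0.17075505]
```

```bash
cat >> h.py <<'E'
OFF=np.array([.0743,-.0007,-.121])
C=np.array([[0,.9553,.2953],[1,0,0],[0,.2953,-.9553]])
C=R.from_matrix(C).as_matrix()
def view(cam,tgt,up):
    zc=np.array(cam)-tgt;zc/=np.linalg.norm(zc);xc=np.cross(up,zc);xc/=np.linalg.norm(xc)
    A=np.c_[xc,np.cross(zc,xc),zc];O=A@C.T
    return np.array(cam)-O@OFF,O
E
python3 - <<'E'
from h import *
ok=[]
for cx in (.25,.3,.35,.4,.45):
 for cy in (-.2,-.1,0,.1):
  for cz in (.4,.45,.5,.55):
   for n,up in (("u",[0,0,1]),("d",[0,0,-1])):
    t,O=view([cx,cy,cz],[.57,.06,.15],up);q=manip.solve_ik(t,O)
    if q is not None: ok.append((cx,cy,cz,n,t.round(2).tolist(),np.round(q,2).tolist()))
print(len(ok))
for o in ok[::max(1,len(ok)//22)]:print(o)
E
```

```text
102
(0.25, -0.2, 0.4, 'u', [0.33, -0.14, 0.3], [-1.51, 0.37, 2.23, 0.92, 1.66, -1.13])
(0.25, -0.1, 0.5, 'u', [0.32, -0.07, 0.38], [-1.59, -0.17, 2.23, 0.92, 1.72, -0.65])
(0.25, 0, 0.45, 'd', [0.37, 0.02, 0.38], [-0.25, -0.35, 1.93, 0.24, 1.08, -2.07])
(0.25, 0.1, 0.45, 'd', [0.37, 0.09, 0.38], [0.3, -0.3, 1.91, -0.24, 1.06, -1.08])
(0.25, 0.1, 0.55, 'd', [0.36, 0.09, 0.47], [0.25, -0.28, 1.65, -0.14, 1.42, -1.2])
(0.3, -0.2, 0.55, 'u', [0.35, -0.15, 0.43], [-1.33, 0.04, 1.86, 0.89, 1.83, -0.57])
(0.3, -0.1, 0.55, 'u', [0.35, -0.07, 0.42], [-1.31, -0.22, 2.03, 0.92, 1.65, -0.35])
(0.3, 0, 0.5, 'u', [0.36, 0.01, 0.37], [3.03, -0.91, 2.27, -0.59, 2.65, -2.3])
(0.3, 0.1, 0.4, 'd', [0.42, 0.08, 0.33], [0.25, -0.18, 1.96, -0.26, 0.88, -1.05])
(0.35, -0.2, 0.4, 'u', [0.41, -0.13, 0.29], [-1.2, 0.38, 2.05, 0.98, 1.61, -0.96])
(0.35, -0.1, 0.4, 'u', [0.41, -0.06, 0.28], [-1.14, 0.18, 2.3, 1.15, 1.33, -0.91])
(0.35, -0.1, 0.55, 'u', [0.39, -0.07, 0.42], [-1.09, -0.15, 1.94, 0.88, 1.55, -0.26])
(0.35, 0, 0.5, 'u', [0.39, 0.01, 0.37], [-0.7, -0.38, 2.19, 0.89, 0.96, 0.21])
(0.35, 0.1, 0.4, 'd'
[... 343 characters left out ...]
.01, 0.31], [-0.57, -0.19, 2.22, 0.97, 0.79, 0.06])
(0.4, 0, 0.55, 'u', [0.42, 0.01, 0.41], [-0.52, -0.31, 1.94, 0.61, 1.07, 0.53])
(0.4, 0.1, 0.5, 'u', [0.43, 0.09, 0.36], [0.48, -0.21, 2.04, -0.67, 0.81, 2.62])
(0.45, -0.2, 0.4, 'u', [0.48, -0.13, 0.28], [-0.95, 0.46, 1.79, 0.92, 1.67, -0.82])
(0.45, -0.1, 0.4, 'u', [0.49, -0.05, 0.27], [-0.84, 0.26, 2.0, 0.99, 1.34, -0.68])
(0.45, 0, 0.4, 'u', [0.48, 0.01, 0.26], [-0.51, -0.0, 2.2, 1.05, 0.75, -0.14])
(0.45, 0, 0.5, 'u', [0.46, 0.01, 0.36], [-0.47, -0.15, 1.95, 0.62, 1.01, 0.39])
(0.45, 0.1, 0.4, 'd', [0.54, 0.07, 0.29], [0.1, 0.16, 1.62, -0.07, 1.21, -1.13])
(0.45, 0.1, 0.55, 'u', [0.46, 0.1, 0.41], [0.4, -0.15, 1.79, -0.44, 1.07, 2.42])
```

Run:
```python
from h import *
q=manip.solve_ik(*view([.4,0,.5],[.57,.06,.15],[0,0,1]));print(q)
j=np.array(q);j[0]=1.24;manip.move_joints(j);manip.move_joints(q)
ims=[]
for n,c in (("A",None),("B",[.4,-.2,.5])):
    if c: manip.movep(*view(c,[.57,.06,.15],[0,0,1]))
    m=manip.camera_model("wrist");im=manip.camera("wrist");cv2.imwrite(f"pics/w{n}.png",im);np.save(f"m{n}.npy",m,allow_pickle=True)
    for t in ["long_hone_center","long_hone_eye","short_hone_center","left_hook_bend","right_hook_bend","rest_pocket"]:
        print(n,t,[(d['location'],round(d['p'],2)) for d in manip.look_for(t,"wrist")][:4])
    p=[0.63936131,0.21716168,0.816688]
    print(proj(m,T(p,[[-.0842,.06,.3186],[-.0842,-.06,.3186],[-.045,-.06,.295],[-.045,-.06,.175]])).round(0).tolist(), proj(m,[.513,-.041,.05]))
```

```text
[-0.54439487 -0.2680043   2.07767874  0.74330424  0.92680566  0.35033343]
A long_hone_center [([266.4, 136.4], 0.68), ([117.2, 172.3], 0.62)]
A long_hone_eye [([120.1, 177.0], 0.58)]
A short_hone_center [([142.6, 146.2], 0.96)]
A left_hook_bend [([193.8, 92.9], 0.66)]
A right_hook_bend [([194.3, 94.3], 0.8)]
A rest_pocket [([372.0, 342.5], 0.7)]
[[122.0, 120.0], [272.0, 71.0], [258.0, 69.0], [272.0, 158.0]] [[372.82802357 338.64801726]]
B long_hone_center [([333.4, 167.3], 0.96), ([242.8, 166.2], 0.81)]
B long_hone_eye [([328.8, 164.4], 0.62)]
B short_hone_center [([243.8, 124.0], 0.94)]
B left_hook_bend [([298.4, 115.4], 0.88)]
B right_hook_bend [([293.2, 114.7], 0.94)]
B rest_pocket [([316.1, 357.7], 0.7)]
[[227.0, 88.0], [327.0, 96.0], [331.0, 100.0], [329.0, 176.0]] [[319.53553104 354.9499707 ]]
```

View pics/wA.png

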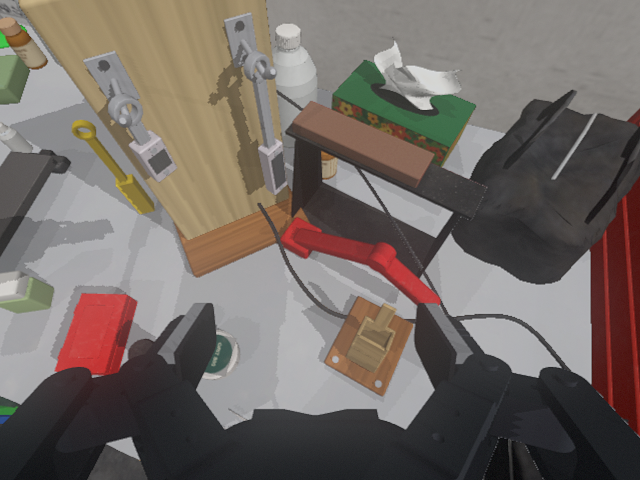

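View pics/wB.png

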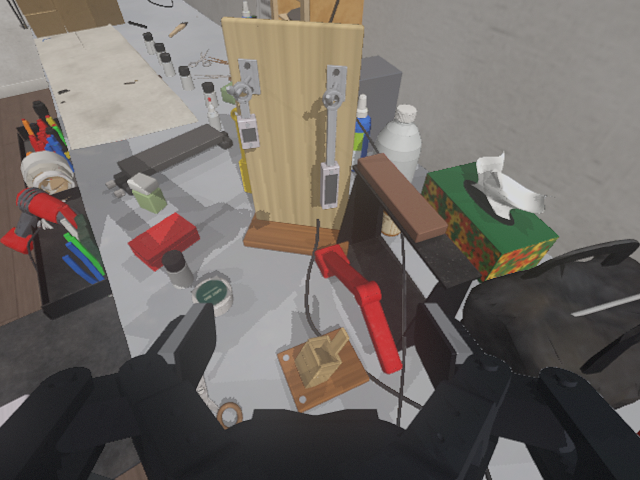

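The wrist views show the following:
- **Long hone:** on the right hook, block at A (272,165) and B (330,185).
- **Short hone:** on the left hook, at A (150,155).
- **Rest pocket:** A (372,345), B (318,357).
- **Rack:** a black rack with a brown top stands close to the right of the stand.

I enlarge these regions for a fine fit.

Run:
```python
import cv2,numpy as np
A=cv2.imread("pics/wA.png");B=cv2.imread("pics/wB.png")
c=np.zeros((600,800,3),np.uint8)
def put(im,x,y,w,h,X,Y,s):
    k=cv2.resize(im[y:y+h,x:x+w],None,fx=s,fy=s,interpolation=cv2.INTER_CUBIC);c[Y:Y+k.shape[0],X:X+k.shape[1]]=k
put(A,90,30,210,170,0,0,2)      # s2
put(B,215,50,170,170,430,0,2)
put(A,320,290,100,64,0,345,4) ;put(B,270,320,100,64,400,345,4)
cv2.imwrite("pics/crop2.png",c)
```

```text
Traceback (most recent call last):
ValueError: could not broadcast input array from shape (256,400,3) into shape (255,400,3)
```

Run:
```python
import cv2,numpy as np
A=cv2.imread("pics/wA.png");B=cv2.imread("pics/wB.png")
c=np.zeros((600,800,3),np.uint8)
def put(im,x,y,w,h,X,Y,s):
    k=cv2.resize(im[y:y+h,x:x+w],None,fx=s,fy=s,interpolation=cv2.INTER_CUBIC);c[Y:Y+k.shape[0],X:X+k.shape[1]]=k
put(A,90,30,210,170,0,0,2)      # s2
put(B,215,50,170,170,430,0,2)
put(A,320,290,100,64,0,344,4) ;put(B,270,325,100,64,400,344,4)
cv2.imwrite("pics/crop2.png",c)
```

```text
(no output)
```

View pics/crop2.png

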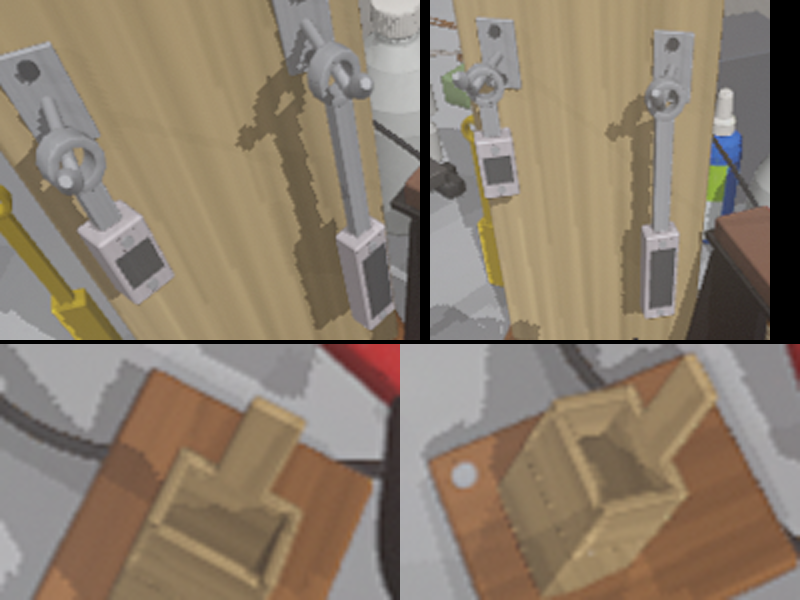

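```bash
cat > fit.py <<'E'
from h import *
mA,mB=[np.load(f"m{n}.npy",allow_pickle=True).item() for n in "AB"];mt,ms=manip.camera_model("top"),manip.camera_model("side")
cA=lambda X:np.c_[90+np.array(X)[:,0]/2,30+np.array(X)[:,1]/2]; cB=lambda X:np.c_[np.array(X)[:,0]/2,50+np.array(X)[:,1]/2]
ct=lambda X:np.c_[225+(np.array(X)[:,0]-340)/3.5,165+np.array(X)[:,1]/3.5];cs=lambda X:np.c_[250+np.array(X)[:,0]/3.33,150+np.array(X)[:,1]/3.33]
h=lambda y:[-.0792,y,.3145]; t=lambda y:[-.0842,y,.3186]; e=lambda y:[-.045,y,.295]
Y=-.06; blk=[[-.054,Y+s*.013,z] for z in (.195,.113) for s in (1,-1)]
D=[(mt,[h(.06),h(-.06),e(.06),e(-.06)],ct([(558,408),(750,222),(512,365),(697,180)])),
 (ms,[h(.06),h(-.06),e(.06),e(-.06)],cs([(253,228),(198,112),(185,268),(130,150)])),
 (mA,[t(.06),t(-.06),e(.06),e(-.06)],cA([(66,182),(367,85),(70,158),(332,75)])),
 (mB,[t(.06),e(.06),e(-.06)]+blk,cB([(460,80),(486,85),(664,97),(644,232),(676,229),(646,317),(675,314)]))]
def f(p): return np.concatenate([proj(m,T(p,np.array(P)))-u for m,P,u in D])
r=least_squares(lambda p:f(p).ravel(),[.64,.217,.8],loss='soft_l1');print("stand",r.x.tolist());print(f(r.x).round(1).tolist())
rA=lambda X:np.c_[320+np.array(X)[:,0]/4,204+np.array(X)[:,1]/4]; rB=lambda X:np.c_[170+np.array(X)[:,0]/4,239+np.array(X)[:,1]/4]
Pk=np.array([[-17,22,24],[-17,-22,24],[17,-22,28],[17,22,28],[12,9,65],[12,-9,65]])/1e3
E=[(mA,rA([(152,525),(265,588),(300,515),(185,452),(250,408),(297,432)])),(mB,rB([(555,408),(600,505),(687,492),(638,390),(685,360),(708,405)]))]
TP=lambda p:Pk@lean(p[2],np.radians(25)).T+[p[0],p[1],.034]
g=lambda p:np.concatenate([proj(m,TP(p))-u for m,u in E])
for y0 in (0,-.5,-1):
    q=least_squares(lambda p:g(p).ravel(),[.51,-.04,y0],loss='soft_l1');print("rest",q.x.tolist(),q.cost)
print(g(q.x).round(1).tolist())
# rack brown bar near-left end top corners
tri=lambda a,b:least_squares(lambda x:np.r_[proj(mA,x)[0]-a,proj(mB,x)[0]-b],[.6,0,.25])
for a,b in (((313,101),(385,153)),((292,131),(357,178)),((432,156),(447,220))):
    x=tri(a,b); print(x.x.round(3),x.cost.round(1),(Rz(-r.x[2])@(x.x-[r.x[0],r.x[1],0])).round(3))
E
python3 fit.py
```

```text
stand [0.6400297824602125, 0.21758854886427115, 0.8252245772090963]
[[0.7, 0.4], [-0.0, -0.6], [-0.8, -0.6], [-0.6, -0.3], [-0.8, -1.3], [-2.2, -0.9], [-0.3, -0.6], [0.1, -0.6], [0.5, -1.2], [-1.0, -3.1], [1.3, 2.5], [1.5, 0.3], [-1.8, -2.3], [-1.5, -0.1], [0.1, 0.8], [-1.8, 1.3], [-0.4, 4.6], [-3.3, -0.3], [-2.2, 2.9]]
rest [0.5082360221304708, -0.041093211902709315, -0.18283432157973697] 15.577099933728597
rest [0.5082360238315288, -0.04109320564634556, -0.18283458655177945] 15.577099934022476
rest [0.5082360165975142, -0.04109323244211183, -0.1828334562539009] 15.577099933880287
[[-2.1, -0.2], [1.5, 2.1], [1.6, -0.8], [-0.2, -1.7], [0.8, -0.9], [2.4, 0.2], [-1.9, -1.0], [-0.4, 4.3], [0.2, 1.3], [-1.2, -1.5], [-0.5, -1.0], [-0.1, -0.5]]
[0.743 0.122 0.194] 0.3 [-0.001 -0.14   0.194]
[0.719 0.146 0.148] 19.5 [ 0.001 -0.106  0.148]
[ 0.701 -0.038  0.199] 9.1 [-0.147 -0.218  0.199]
```

```bash
cat >> h.py <<'E'
ST=np.array([0.64003,0.21759,0.82522]); RE=np.array([.5082,-.0411,-.1828])
def tool(g,H,a,flip=1):
    z=np.array([np.cos(a),0,-np.sin(a)]);y=np.array([0,flip,0.]);O=H@np.c_[np.cross(y,z),y,z]
    return g-.003*O[:,2],O
def eyepath(s):  # eye centre in stand coords (x,z) following wire at arc s (mm) from bend, and tilt deg
    d=np.radians(40);th=np.interp(s,[-14,0,10],[0,20,38])
    p=[-.062+s/1e3,.300] if s<0 else None
    p=np.array([-.062-s/1e3,.300]) if s<0 else np.array([-.062-s/1e3*np.cos(d),.300+s/1e3*np.sin(d)])
    return p,np.radians(th)
def hone_at(s):
    p,th=eyepath(s);H=lean(ST[2],th);e=T(ST,[p[0],-.06,p[1]])[0];return e-.12*H[:,2],H
def pocket(h,a=0,yaw=None):
    H=lean(RE[2],np.radians(25));return np.array([RE[0],RE[1],.034])+H@[0,0,.062+h],H
E
python3 - <<'E'
from h import *
g0=T(ST,[-.045,-.06,.175])[0];H0=lean(ST[2],0)
for fl in (1,-1):
 for a in (35,37,39,41):
  a=np.radians(a);W=[]
  z=tool(g0,H0,a,fl)[1][:,2]
  W+=[("app",g0-.1*z,H0),("app2",g0-.07*z,H0),("g",g0,H0)]+[(s,*hone_at(s)) for s in (-17,-8,0,5,10,20,30,40,55,70,90)]+[("p",*pocket(h)) for h in (.1,.03,0)]
  print(fl,np.degrees(a))
  for n,g,H in W:
    q=manip.solve_ik(*tool(g,H,a,fl)); print(n,None if q is None else np.round(q,2).tolist()) if (a<.62 or q is None) else 0
E
```

```text
1 35.0
app [-0.41, 0.32, 2.04, 1.3, 0.93, 2.55]
app2 [-0.35, 0.36, 2.03, 1.36, 0.89, 2.52]
g [-0.24, 0.46, 2.01, 1.51, 0.8, 2.43]
-17 [-0.24, 0.45, 2.01, 1.49, 0.8, 2.45]
-8 None
0 None
5 None
10 [-0.09, 0.28, 1.7, 0.28, 1.0, -2.62]
20 [-0.1, 0.26, 1.7, 0.28, 1.01, -2.63]
30 [-0.11, 0.25, 1.71, 0.28, 1.03, -2.64]
40 [-0.13, 0.24, 1.71, 0.28, 1.04, -2.64]
55 [-0.15, 0.22, 1.71, 0.28, 1.07, -2.66]
70 [-0.16, 0.2, 1.7, 0.28, 1.09, -2.67]
90 None
p [-0.16, 0.21, 2.01, -0.03, 0.4, -1.52]
p [-0.16, 0.29, 2.15, -0.07, 0.18, -1.47]
p None
1 37.0
-8 None
0 None
5 None
1 39.0
app None
-8 None
0 None
5 None
1 41.0
app None
app2 None
-8 None
0 None
-1 35.0
app [-0.41, 0.32, 2.04, 1.3, 0.93, -0.59]
app2 [-0.35, 0.36, 2.03, 1.36, 0.89, -0.62]
g [-0.24, 0.46, 2.01, 1.51, 0.8, -0.71]
-17 [-0.24, 0.45, 2.01, 1.49, 0.8, -0.69]
-8 [-0.23, 0.38, 1.96, 1.2, 0.74, -0.39]
0 [-0.19, 0.32, 1.87, 0.78, 0.76, 0.03]
5 [-0.14, 0.29, 1.79, 0.5, 0.86, 0.31]
10 [-0.09, 0.28, 1.7, 0.28, 1.0, 0.52]
20 [-0.1, 0.26, 1.7, 0.28, 1.01, 0.51]
30 [-0.11, 0.25, 1.71, 0.28, 1.03, 0.51]
40 [-0.13, 0.24, 1.71, 0.28, 1.04, 0.5]
55 [-0.15, 0.22, 1.71, 0.28, 1.07, 0.48]
70 [-0.16, 0.2, 1.7, 0.28, 1.09, 0.47]
90 [-0.19, 0.17, 1.7, 0.28, 1.12, 0.45]
p [-0.16, 0.21, 2.01, -0.03, 0.4, 1.62]
p [-0.16, 0.29, 2.15, -0.07, 0.18, 1.67]
p None
-1 37.0
-1 39.0
-1 41.0
```

```bash
cat >> h.py <<'E'
A0=np.radians(38);DZ=-.005   # grasp 5 mm below grip point
def tl(g,H): return tool(g+DZ*H[:,2],H,A0,-1)
E
python3 - <<'E'
from h import *
for h in (.1,.03,.01,0,-.003): print(h,np.round(manip.solve_ik(*tl(*pocket(h))),3))
g0=T(ST,[-.045,-.06,.175])[0];H0=lean(ST[2],0)
p,O=tl(g0,H0)
manip.command_gripper(.6)
manip.movep(p-.11*O[:,2],O)
m=manip.camera_model("wrist");im=manip.camera("wrist");cv2.imwrite("pics/wC.png",im);np.save("mC.npy",m,allow_pickle=True)
for t in ["long_hone_center","long_hone_eye","right_hook_bend"]: print(t,[(d['location'],round(d['p'],2)) for d in manip.look_for(t,"wrist")])
P=[[-.0842,-.06,.3186],[-.045,-.06,.295]]+[[-.054,-.06+s*.013,z] for z in (.195,.113) for s in (1,-1)]
print(proj(m,T(ST,P)).round(1).tolist(),manip.get_time_s())
E
```

```text
0.1 [-0.159  0.221  1.977 -0.024  0.473  1.613]
0.03 [-0.157  0.298  2.116 -0.045  0.257  1.637]
0.01 [-0.157  0.327  2.154 -0.062  0.19   1.655]
0 [-0.157  0.343  2.173 -0.077  0.155  1.671]
-0.003 [-0.156  0.348  2.179 -0.083  0.144  1.677]
long_hone_center [([310.7, 169.2], 0.74)]
long_hone_eye [([310.1, 169.7], 0.91)]
right_hook_bend [([215.3, 119.3], 0.7)]
[[307.0, 76.6], [309.1, 80.1], [290.9, 236.6], [331.2, 236.6], [296.5, 293.5], [327.4, 293.4]] 8.1583
```

View pics/wC.png

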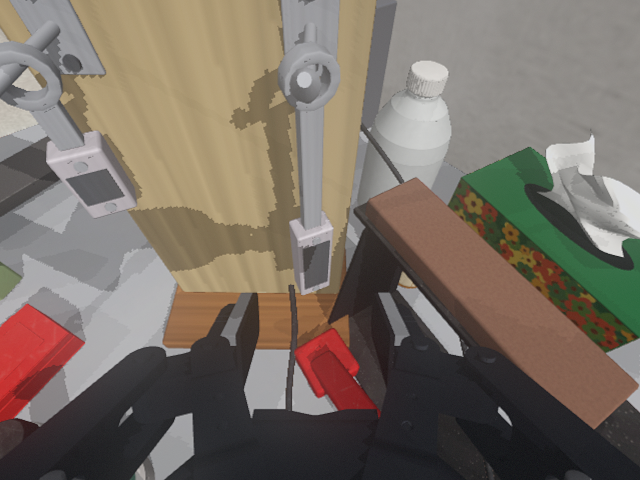

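Run:
```python
import cv2
A=cv2.imread("pics/wC.png")
cv2.imwrite("pics/crop3.png",cv2.resize(A[205:305,265:355],None,fx=6,fy=6,interpolation=cv2.INTER_CUBIC))
```

```text
(no output)
```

View pics/crop3.png

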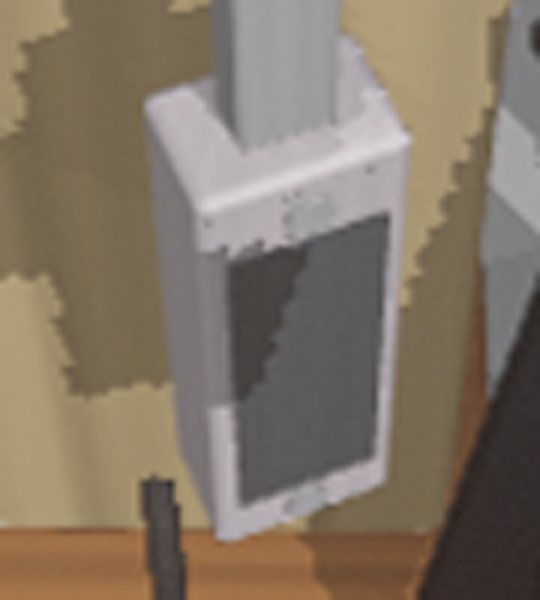

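Run:
```python
from h import *
m=np.load("mC.npy",allow_pickle=True).item()
u=np.array([(198,208),(410,140),(148,102),(220,540),(385,485)])/6+[265,205];u=np.r_[u,[[308,79]]]
P=np.array([[-9,13,20],[-9,-13,20],[9,13,20],[-9,13,-62],[-9,-13,-62],[0,0,120]])/1e3
g0=T(ST,[-.045,-.06,.175])[0]
f=lambda p:(proj(m,P@lean(ST[2]+p[3],0).T+p[:3])-u)
r=least_squares(lambda p:f(p).ravel(),[*g0,0]);print((Rz(-ST[2])@(r.x[:3]-[ST[0],ST[1],0])).round(4),np.degrees(r.x[3]),f(r.x).round(1).tolist())
r2=least_squares(lambda p:f([*p[:2],.175,p[2]]).ravel(),[*g0[:2],0]);print((Rz(-ST[2])@(np.r_[r2.x[:2],.175]-[ST[0],ST[1],0])).round(4),np.degrees(r2.x[2]),f([*r2.x[:2],.175,r2.x[2]]).round(1).tolist())
```

```text
[-0.0428 -0.0598  0.1739] 22.70324244383509 [[-0.5, 0.6], [0.9, -0.5], [-1.8, -2.0], [-0.2, 1.3], [0.6, -0.2], [0.7, 0.7]]
[-0.0437 -0.0598  0.175 ] 22.738694439446633 [[-0.6, 0.8], [1.1, -0.4], [-2.0, -1.9], [-0.2, 1.8], [0.7, 0.2], [0.7, -0.6]]
```

The hone hangs yawed about 22.7° on its hook, so I align the tool with it, check reach, and then approach and grasp.

```bash
cat >> h.py <<'E'
G0=T(ST,[-.0437,-.0598,.1745])[0]; PSI=np.radians(22.7)
def W(a,psi): # intermediate hone: at s position, extra yaw psi
    pass
E
python3 - <<'E'
from h import *
for psi in (22.7,18,12):
    H=lean(ST[2]+np.radians(psi),0);p,O=tl(G0,H)
    print(psi,[None if (q:=manip.solve_ik(p-d*O[:,2],O)) is None else np.round(q,2).tolist() for d in (.11,.06,0)])
H=lean(ST[2]+PSI,0);p,O=tl(G0,H)
if manip.solve_ik(p-.11*O[:,2],O) is not None and manip.solve_ik(p,O) is not None:
    manip.movep(p-.11*O[:,2],O)
    print("hit",manip.movel(p,O,max_speed=.06,force_limit=6),np.linalg.norm(manip.get_eef_pos()-p))
    print(manip.get_ft_force().round(2))
    cv2.imwrite("pics/wD.png",manip.camera("wrist"))
E
```

```text
22.7 [[-0.43, 0.44, 1.72, 0.96, 1.28, -0.52], [-0.36, 0.49, 1.74, 1.01, 1.19, -0.55], [-0.28, 0.54, 1.76, 1.08, 1.1, -0.59]]
18 [[-0.43, 0.41, 1.78, 1.0, 1.21, -0.51], [-0.36, 0.46, 1.8, 1.06, 1.12, -0.54], [-0.27, 0.52, 1.81, 1.14, 1.03, -0.59]]
12 [[-0.43, 0.37, 1.86, 1.06, 1.11, -0.5], [-0.35, 0.42, 1.87, 1.13, 1.03, -0.54], [-0.26, 0.5, 1.87, 1.22, 0.94, -0.59]]
hit True 0.02651109301615716
[-1.11  0.1   3.47]
```

View pics/wD.png

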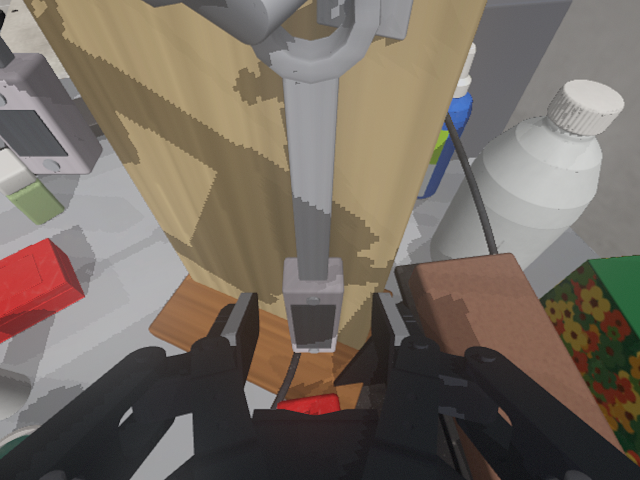

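Run:
```python
from h import *
print(manip.get_ft_force().round(2),manip.get_ft_torque().round(3),manip.get_finger_gap(),manip.get_time_s())
```

```text
[0.12 0.41 2.66] [-0.013 -0.159  0.055] 0.5996365841116774 9.9167
```

Run:
```python
from h import *
H=lean(ST[2]+PSI,0);p,O=tl(G0,H)
z=O[:,2]
for d in (.024,.020,.014,.007,0):
    hit=manip.movel(p-d*z,O,max_speed=.03,force_limit=8)
    print(d,hit,manip.get_ft_force().round(2),manip.get_ft_torque().round(3),(manip.get_eef_pos()-p).round(4))
    if hit: break
```

```text
0.024 False [1.38 1.06 6.67] [ 0.24  -0.492  0.067] [-0.0052 -0.0175  0.0165]
0.02 True [0.68 1.55 3.82] [-0.042 -0.161  0.066] [-0.0028 -0.0144  0.0165]
```

Run:
```python
from h import *
m=[np.load(f"m{n}.npy",allow_pickle=True).item() for n in "ABC"]
S=lambda x:(Rz(-ST[2])@(x-[ST[0],ST[1],0])).round(3)
for n,us in (("flangecorner",((287,132),(356,180),(356,210))),("bar end far top",((314,101),(384,153),(415,178))),("bar end near top",((296,112),(361,160),(370,196)))):
    x=least_squares(lambda x:np.concatenate([(proj(a,x)[0]-u) for a,u in zip(m,us)]),[.7,.1,.2],loss='soft_l1');print(n,S(x.x),x.fun.round(1))
# current finger / body corner positions in stand frame
e=manip.get_eef_pos();O=manip.get_orientation()
for n,v in (("tip R out",(0,.04,.022)),("tip R out",(0,-.04,.022)),("body",(-.038,.0425,-.051)),("body",(-.038,-.0425,-.051)),("cam",OFF),("grasp",(0,0,.003))): print(n,S(e+O@np.array(v)))
```

```text
flangecorner [ 0.01  -0.099  0.145] [-3.3  2.   0.2 -7.9  1.   0.2]
bar end far top [ 0.002 -0.138  0.192] [-3.2 -0.1 -0.9  0.4  1.2  0.1]
bar end near top [-0.011 -0.104  0.187] [-3.9  7.4 -0.3 -1.   1.9 -0. ]
tip R out [-0.027 -0.099  0.175]
tip R out [-0.058 -0.025  0.174]
body [-0.101 -0.132  0.189]
body [-0.133 -0.054  0.189]
cam [-0.106 -0.087  0.321]
grasp [-0.056 -0.068  0.186]
```

Run:
```python
from h import *
H=lean(ST[2]+PSI,0);p,O=tl(G0,H)
z=O[:,2]
manip.movel(p-.06*z,O,max_speed=.05)
manip.command_gripper(.42);manip.sleep(.3)
print(manip.get_ft_force().round(2),manip.get_ft_torque().round(3))
for d in (.04,.032,.026,.020,.014,.007,0):
    hit=manip.movel(p-d*z,O,max_speed=.04,force_limit=5);manip.sleep(.15)
    e=manip.get_eef_pos()-p
    print(d,hit,manip.get_ft_force().round(2),manip.get_ft_torque().round(3),(O.T@e).round(4))
    if hit: break
cv2.imwrite("pics/wE.png",manip.camera("wrist"))
```

```text
[0.09 0.6  0.85] [-0.353  0.114  0.049]
0.04 False [-0.44  0.01  0.14] [-0.361  0.123  0.035] [ 0.0001  0.0001 -0.0401]
0.032 False [ 0.08 -0.33  0.48] [-0.415  0.101 -0.036] [ 0.    -0.    -0.032]
0.026 False [ 0.46  0.13 -0.09] [-0.29   0.139  0.022] [ 0.     -0.     -0.0259]
0.02 True [-0.73  0.54  0.21] [-0.295  0.208  0.075] [-0.0005 -0.0007 -0.0211]
```

Contact at about 22 mm short. The wrench points to the right knuckle touching the rack. I will take a fingertip hold here, turn the hone square to the stand (away from the rack), and then regrasp deeper.

Run:
```python
from h import *
def pose(psi,d,up=0):
    p,O=tl(G0+[0,0,up],lean(ST[2]+np.radians(psi),0));return p-d*O[:,2],O
manip.movel(*pose(22.7,.023),max_speed=.03);manip.sleep(.2)
pr=lambda n:print(n,manip.get_ft_force().round(2),manip.get_ft_torque().round(2),round(manip.get_finger_gap(),3),round(manip.get_gripper_force(),1))
pr("pre");manip.command_gripper(.1);pr("closed")
if manip.get_finger_gap()>.2:
    manip.movel(*pose(22.7,.023,.004),max_speed=.02);pr("up")
    for s in (17,11,6,0,-1): manip.movel(*pose(s,.023,.004),max_speed=.03);pr(s)
    cv2.imwrite("pics/wF.png",manip.camera("wrist"));cv2.imwrite("pics/topF.png",manip.camera("top"))
print(manip.get_time_s())
```

```text
pre [-0.12  0.65  0.37] [-0.29  0.08  0.06] 0.422 0.0
closed [-0.19  0.53  0.49] [-0.18  0.04 -0.  ] 0.276 58.8
up [ 0.4  -0.62 -1.36] [-0.56  0.23  0.01] 0.276 58.8
17 [ 0.14  0.42 -1.81] [-0.54  0.27 -0.03] 0.276 59.0
11 [ 0.57  0.36 -2.34] [-0.51  0.28 -0.04] 0.277 59.0
6 [-0.34 -0.26 -1.39] [-0.51  0.41  0.01] 0.281 59.0
0 [ 0.26  0.66 -2.24] [-0.45  0.41  0.  ] 0.277 59.1
-1 [-0.66  0.35 -1.47] [-0.5   0.41 -0.07] 0.277 59.1
16.4833
```

Run:
```python
from h import *
def pose(psi,d,up=0):
    p,O=tl(G0+[0,0,up],lean(ST[2]+np.radians(psi),0));return p-d*O[:,2],O
pr=lambda n:print(n,manip.get_ft_force().round(2),manip.get_ft_torque().round(2),round(manip.get_finger_gap(),3),round(manip.get_gripper_force(),1))
manip.movel(*pose(0,.023,0),max_speed=.03);pr("down")
manip.command_gripper(.42)
for d in (.015,.007,0):
    hit=manip.movel(*pose(0,d),max_speed=.04,force_limit=6);pr((d,hit))
    if hit: break
if not hit or d==0:
    manip.command_gripper(.1);pr("closed")
cv2.imwrite("pics/wG.png",manip.camera("wrist"));np.save("mG.npy",manip.camera_model("wrist"),allow_pickle=True)
print(manip.get_time_s())
```

```text
down [0.36 0.75 0.62] [-0.2   0.15  0.05] 0.279 59.2
(0.015, False) [-0.04  1.08 -0.84] [-0.22  0.28 -0.03] 0.419 0.0
(0.007, False) [ 0.1   0.62 -0.01] [-0.29  0.24  0.  ] 0.419 0.0
(0, False) [-1.27  0.01 -1.05] [-0.28  0.25 -0.01] 0.416 0.0
closed [ 0.34 -1.11 -0.05] [-0.26  0.21  0.01] 0.294 61.8
18.3583
```

Run:
```python
from h import *
pr=lambda n:print(n,manip.get_ft_force().round(2),manip.get_ft_torque().round(2),round(manip.get_finger_gap(),3),round(manip.get_time_s(),2))
H=lean(ST[2],0)
manip.movel(*tl(G0+[0,0,.005],H),max_speed=.03,force_limit=8);pr("up")
for s in (-14,-9,-4,0,3,6,10,16,22,28,34,40,50,65,80,95):
    hit=manip.movel(*tl(*hone_at(s)),max_speed=.05 if s<40 else .1,force_limit=8)
    pr((s,hit))
    if hit: break
```

```text
up [ 0.04 -0.54 -1.32] [-0.42  0.43  0.  ] 0.295 18.68
(-14, False) [ 0.27 -0.03 -1.45] [-0.34  0.4  -0.03] 0.297 18.93
(-9, False) [-0.6   1.01 -1.22] [-0.4   0.39  0.  ] 0.296 19.48
(-4, False) [-0.31 -1.06 -1.66] [-0.41  0.36 -0.01] 0.289 20.04
(0, False) [-0.01  0.13 -1.21] [-0.26  0.3   0.  ] 0.291 20.52
(3, False) [ 0.43 -0.25 -1.8 ] [-0.21  0.25  0.  ] 0.295 20.96
(6, False) [-0.04 -0.91 -2.16] [-0.22  0.21  0.  ] 0.294 21.4
(10, False) [ 0.18  0.61 -1.49] [-0.17  0.14  0.05] 0.291 21.94
(16, False) [-0.22  0.41 -0.59] [-0.15  0.15  0.  ] 0.295 22.21
(22, False) [-0.38  0.95 -3.  ] [-0.12  0.11  0.03] 0.294 22.48
(28, False) [ 0.15 -0.19 -0.69] [-0.12  0.12  0.03] 0.291 22.74
(34, False) [-0.02 -0.14 -1.72] [-0.14  0.14 -0.02] 0.293 23.01
(40, False) [ 0.19 -0.8  -0.97] [-0.09  0.14 -0.02] 0.289 23.26
(50, False) [ 0.02 -0.08 -1.49] [-0.12  0.12  0.02] 0.291 23.51
(65, False) [ 0.79 -0.63 -1.18] [-0.14  0.15  0.06] 0.295 23.81
(80, False) [-0.24  0.34 -2.6 ] [-0.16  0.12  0.01] 0.292 24.11
(95, False) [-0.33 -0.47 -3.26] [-0.15  0.11 -0.02] 0.297 24.41
```

Run:
```python
from h import *
g,H=pocket(.1);manip.movep(*tl(g,H));manip.movel(*tl(*pocket(.04)),max_speed=.08);manip.sleep(.3)
print(manip.get_time_s(),manip.get_ft_force().round(2),manip.get_finger_gap(),(manip.get_eef_pos()-tl(*pocket(.04))[0]).round(4))
c=np.zeros((600,800,3),np.uint8)
H=lean(RE[2],np.radians(25));Pc=[.5082,-.0411,.034]+np.array([[0,0,.03]])@H.T
for i,n in enumerate(("wrist","top","side")):
    im=manip.camera(n);m=manip.camera_model(n);cv2.imwrite(f"pics/h_{n}.png",im);u=proj(m,Pc)[0];print(n,u.round(1))
    w,h,s=((200,150,2),(100,75,4),(100,75,4))[i]
    x=int(np.clip(u[0]-w/2,0,640-w));y=int(np.clip(u[1]-h/2,0,480-h));print(x,y)
    c[(i//2)*300:(i//2)*300+300,(i%2)*400:(i%2)*400+400]=cv2.resize(im[y:y+h,x:x+w],(400,300),interpolation=cv2.INTER_CUBIC)
c[300:,400:]=cv2.resize(cv2.imread("pics/h_wrist.png"),(400,300))
cv2.imwrite("pics/hover.png",c)
```

```text
26.65 [-0.59  0.57 -1.74] 0.2924824595942879 [ 0.0005 -0.0001  0.0005]
wrist [313.3 373.9]
213 298
top [419.3 314.8]
369 277
side [391.8 268. ]
341 230
```

View pics/hover.png

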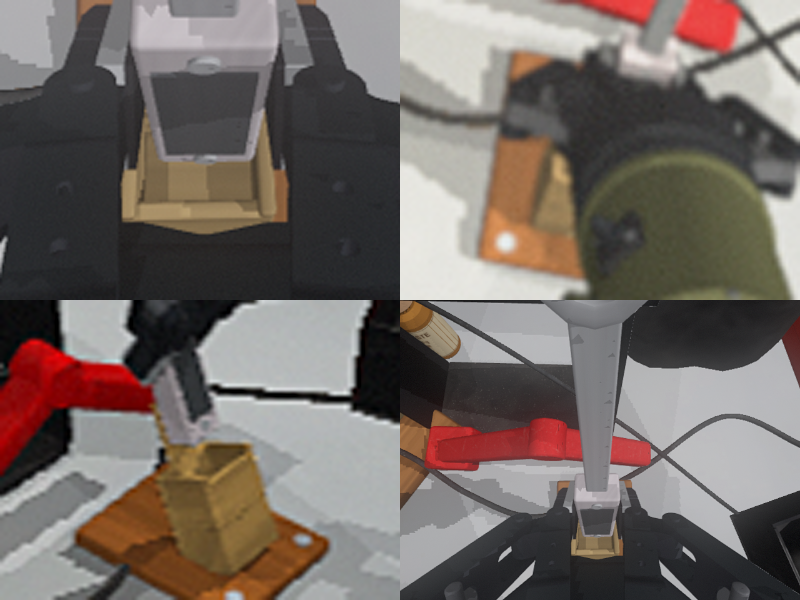

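The hover view shows the block laterally centred over the pocket: block bottom at crop columns 160–250, pocket outer walls at 123–287. I check the x fit numerically.

Run:
```python
from h import *
m=manip.camera_model("wrist");H=lean(RE[2],np.radians(25));o=np.array([RE[0],RE[1],.034])
q=lambda P:((proj(m,np.array(P)/1e3@H.T+o)-[213,298])*2).round(0).tolist()
print("front lip outer",q([[-17,22,24],[-17,-22,24]]),"inner",q([[-12,17,24],[-12,-17,24]]))
print("block bottom front",q([[-9,13,40],[-9,-13,40]]),"top front",q([[-9,13,122],[-9,-13,122]]))
```

```text
front lip outer [[122.0, 220.0], [279.0, 220.0]] inner [[141.0, 201.0], [261.0, 201.0]]
block bottom front [[152.0, 177.0], [249.0, 177.0]] top front [[121.0, 68.0], [276.0, 67.0]]
```

Run:
```python
from h import *
m=manip.camera_model("wrist");H=lean(RE[2],np.radians(25));o=pocket(.04)[0]
u=np.array([(160,160),(250,160),(133,52),(277,50)])/2+[213,298]
P=np.array([[-9,13,-62],[-9,-13,-62],[-9,13,20],[-9,-13,20]])/1e3
def pts(p,P): return (P@R.from_euler('ZYX',[p[3],p[4],0]).as_matrix().T+p[:3])@H.T+o
f=lambda p:proj(m,pts(p,P))-u
r=least_squares(lambda p:np.r_[f(p).ravel(),p[3:]*20],np.zeros(5));print((r.x[:3]*1e3).round(1),np.degrees(r.x[3:]).round(1),f(r.x).round(1).tolist(),proj(m,pts(r.x,np.array([[-.005,0,.107]]))),proj(m,pts(np.zeros(5),np.array([[-.005,0,.107]]))))
# edges on image for better corners
g=cv2.cvtColor(cv2.imread("pics/h_wrist.png"),cv2.COLOR_BGR2GRAY).astype(int)
for c in (300,315,330): print(c,[(y,g[y,c]) for y in range(300,400,2)])
for y in (335,350,365): print(y,[(x,g[y,x]) for x in range(270,362,2)])
```

```text
[ 5.8 -1.1 -7.3] [ 0.5 -0.1] [[-0.9, 0.2], [0.5, -0.2], [0.4, -0.2], [-0.1, 0.2]] [[316.54359423  98.50251195]] [[308.69794588  72.80865071]]
300 [(300, np.int64(132)), (302, np.int64(129)), (304, np.int64(126)), (306, np.int64(154)), (308, np.int64(193)), (310, np.int64(194)), (312, np.int64(194)), (314, np.int64(196)), (316, np.int64(195)), (318, np.int64(194)), (320, np.int64(191)), (322, np.int64(166)), (324, np.int64(141)), (326, np.int64(142)), (328, np.int64(143)), (330, np.int64(144)), (332, np.int64(144)), (334, np.int64(80)), (336, np.int64(83)), (338, np.int64(69)), (340, np.int64(69)), (342, np.int64(68)), (344, np.int64(68)), (346, np.int64(67)), (348, np.int64(67)), (350, np.int64(66)), (352, np.int64(65)), (354, np.int64(64)), (356, np.int64(65)), (358, np.int64(65)), (360, np.int64(65)), (362, np.int64(73)), (364, np.int64(73)), (366, np.int64(73)), (368, np.int64(71)), (370, np.int64(72)), (372, np.int64(71)), (374, np.int64(69)), (376, np.int64(144)), (378, np.int64(138)), (380, np.int64(128)), (382, np.int64(123)), (384, np.int64(123)), (386, np.int64(126)), (388, 
[... 4530 characters left out ...]
), (296, np.int64(73)), (298, np.int64(72)), (300, np.int64(71)), (302, np.int64(73)), (304, np.int64(72)), (306, np.int64(74)), (308, np.int64(74)), (310, np.int64(72)), (312, np.int64(72)), (314, np.int64(72)), (316, np.int64(73)), (318, np.int64(72)), (320, np.int64(72)), (322, np.int64(71)), (324, np.int64(71)), (326, np.int64(72)), (328, np.int64(72)), (330, np.int64(73)), (332, np.int64(74)), (334, np.int64(73)), (336, np.int64(69)), (338, np.int64(140)), (340, np.int64(158)), (342, np.int64(137)), (344, np.int64(123)), (346, np.int64(109)), (348, np.int64(40)), (350, np.int64(51)), (352, np.int64(51)), (354, np.int64(46)), (356, np.int64(44)), (358, np.int64(44)), (360, np.int64(50))]
```

Run:
```python
from h import *
m=manip.camera_model("wrist");H=lean(RE[2],np.radians(25));o=pocket(.04)[0]
P=np.array([[-9,13,-62],[-9,-13,-62],[-9,13,20],[-9,-13,20]])/1e3
def pts(p,P): return (P@R.from_euler('ZYX',[p[3],p[4],0]).as_matrix().T+p[:3])@H.T+o
for wb,wt in ((23.5,37.3),(23.5,36.5),(24,37.5),(22.5,36)):
  u=np.array([(315.5-wb,378.5),(315.5+wb,378.5),(315.2-wt,322.5),(315.2+wt,322.5)])
  f=lambda p:proj(m,pts(p,P))-u
  r=least_squares(lambda p:np.r_[f(p).ravel(),p[3:]*20],np.zeros(5));print((r.x[:3]*1e3).round(1),np.degrees(r.x[3:]).round(1),np.abs(f(r.x)).max().round(1))
```

```text
[ 4.3 -1.  -2.4] [-0.  -0.2] 0.6
[ 5.1 -1.1 -4.6] [-0.  0.] 0.3
[ 3.9 -1.  -1.4] [-0.  -0.3] 0.4
[ 6.  -1.1 -7.2] [-0.   0.3] 1.0
```

```bash
cat >> h.py <<'E'
def pk(h,dx=-.004,dy=.001):
    g,H=pocket(h);return tl(g+H@[dx,dy,0],H)
E
python3 - <<'E'
from h import *
Hp=lean(RE[2],np.radians(25))
manip.movel(*pk(.04),max_speed=.03);manip.sleep(.2)
for h in (.030,.022,.015,.010,.005,.001,-.002):
    hit=manip.movel(*pk(h),max_speed=.04,force_limit=6)
    print(h,hit,(Hp.T@manip.get_ft_force()).round(2),(Hp.T@(manip.get_eef_pos()-pk(0)[0])*1e3).round(1),round(manip.get_finger_gap(),3),round(manip.get_time_s(),2))
    if hit: break
E
```

```text
0.03 False [ 0.41  0.49 -0.7 ] [-0.3 -0.  29.2] 0.293 27.68
0.022 False [ 0.59  0.09 -2.63] [-0.3  0.  21.3] 0.293 28.03
0.015 False [ 0.68  0.29 -2.3 ] [-0.3 -0.  14.4] 0.294 28.36
0.01 False [ 1.48  0.05 -1.68] [-0.2 -0.   9.5] 0.29 28.63
0.005 False [ 0.97 -0.4  -0.48] [-0.3 -0.   4.4] 0.292 28.91
0.001 False [ 0.84 -0.23 -1.84] [-0.2  0.   0.5] 0.292 29.16
-0.002 False [1.36 0.19 2.42] [ 1.1  0.1 -0.4] 0.292 29.41
```

Run:
```python
from h import *
manip.movel(*pk(-.0005),max_speed=.03)
manip.command_gripper(.5);manip.sleep(.3)
p,O=pk(0)
manip.movel(p-.03*O[:,2],O,max_speed=.06);manip.movel(p-.13*O[:,2],O,max_speed=.12)
manip.sleep(.3)
H=lean(RE[2],np.radians(25));o=np.array([RE[0],RE[1],.034])
for n in ("wrist","top","side"):
    im=manip.camera(n);cv2.imwrite(f"pics/z_{n}.png",im);m=manip.camera_model(n)
    print(n,"pred grip/eye",proj(m,(np.array([[0,0,62],[0,0,182]])/1e3)@H.T+o).round(0).tolist(),"pred dark face ctr",proj(m,np.array([[-9,0,40]])/1e3@H.T+o).round(0).tolist())
    for t in ("long_hone_center","long_hone_eye","short_hone_center"): print(t,[(np.round(d['location']).tolist(),round(d['p'],2)) for d in manip.look_for(t,n)])
# wrist: block front-top edge
m=manip.camera_model("wrist");print("seated block top-front corners",proj(m,(np.array([[-9,13,82],[-9,-13,82],[9,13,82],[9,-13,82]])/1e3)@H.T+o).round(1).tolist(),manip.get_time_s(),manip.get_ft_force().round(2))
```

```text
wrist pred grip/eye [[315.0, 231.0], [315.0, 82.0]] pred dark face ctr [[315.0, 257.0]]
long_hone_center [([313.0, 156.0], 0.66)]
long_hone_eye [([312.0, 155.0], 0.93)]
short_hone_center [([42.0, 186.0], 0.27)]
top pred grip/eye [[423.0, 307.0], [439.0, 272.0]] pred dark face ctr [[420.0, 316.0]]
long_hone_center [([204.0, 261.0], 0.93), ([198.0, 195.0], 0.92), ([428.0, 295.0], 0.76)]
long_hone_eye [([428.0, 295.0], 0.76), ([197.0, 200.0], 0.75), ([202.0, 262.0], 0.73)]
short_hone_center [([272.0, 272.0], 0.61)]
side pred grip/eye [[388.0, 255.0], [372.0, 202.0]] pred dark face ctr [[394.0, 264.0]]
long_hone_center [([169.0, 353.0], 0.61), ([232.0, 375.0], 0.56), ([382.0, 244.0], 0.55)]
long_hone_eye [([166.0, 347.0], 0.95), ([232.0, 374.0], 0.6), ([379.0, 245.0], 0.59)]
short_hone_center [([305.0, 254.0], 0.94), ([382.0, 247.0], 0.55)]
seated block top-front corners [[296.5, 225.3], [333.4, 225.2], [297.2, 205.8], [332.6, 205.8]] 32.8167 [-0.38 -0.31  0.28]
```

Run:
```python
import cv2
g=cv2.cvtColor(cv2.imread("pics/z_wrist.png"),cv2.COLOR_BGR2GRAY)
for c in (302,328): print(c,g[196:240:2,c].tolist())
print(g[222,286:346:2].tolist())
print(g[90,270:360:3].tolist())
```

```text
302 [143, 154, 174, 149, 147, 148, 147, 154, 178, 176, 184, 179, 152, 150, 151, 150, 148, 91, 87, 94, 102, 98]
328 [171, 170, 165, 176, 174, 152, 152, 156, 154, 152, 170, 154, 141, 141, 142, 141, 135, 88, 99, 100, 99, 115]
[117, 117, 114, 107, 109, 109, 129, 152, 150, 144, 142, 141, 142, 125, 149, 160, 148, 139, 141, 139, 139, 141, 143, 146, 108, 111, 111, 104, 105, 107]
[64, 76, 67, 63, 62, 63, 64, 64, 62, 60, 84, 123, 126, 129, 132, 131, 128, 123, 116, 59, 63, 56, 54, 54, 155, 170, 169, 170, 170, 170]
```

```bash
python3 -c "
from cell import manip
print(manip.job_done(),manip.get_time_s())"
```

```text
the job is handed in; nothing more can be done
the job is handed in; nothing more can be done
```

The long hone came off its hook without forcing it and now stands released in the leaning pocket, seated on the floor. The short hone still hangs on its hook, and the job was handed in at about 33 s; the handing-in gave no verdict.

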